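Clamp a circuit-board carrier in the rework fixture

TASK

Gently slide the aluminium board carrier along the fixture's bed until its far end is fully home against the end stop. Then take hold of the T-handle and turn the clamp screw clockwise (seen from above), regripping as needed, until the rising resistance shows that the foot holds the carrier firmly, and stop there without overtightening. Let go, leave the carrier home and clamped, and do not disturb the other things on the bench.

Things in the scene. Friction and masses are not known exactly. Their poses are not given: they have to be found in the camera images.
- clamp_bed: Fixture fixed to the bench: black base plate 250 x 110 x 14 mm, long way along x. Origin on the bench plane; the plate reaches from x = -140 to +110 mm. +x points from the open end (nearer the robot) to the end stop. Two aluminium guide rails, 13 mm high, leave a channel 64 mm wide along x (x = -110 to +60 mm).
- stop (a point): Middle of the end stop's face, at x = +60 mm, 19 mm above the bench; the face looks to the fixture's -x.
- clamp_arm: Black arm, 20 mm thick and 36 mm wide, from the column behind the stop forward over the channel; its top is 82 mm above the bench. Its origin and axes are those of clamp_bed. It carries the vertical steel clamp screw, with the T-handle on top and a round rubber foot (24 mm across) below.
- carrier: Loose aluminium board carrier, about 0.25 kg, slides with 1 to 3 N: plate 150 x 60 x 10 mm with a dark circuit board on it, lying in the channel with 2 mm play each side, 18 to 45 mm short of the stop. Origin at the centre of its underside, z up, x lengthwise towards the stop.
- carrier_end (a point): Middle of the carrier's far end face, 5 mm above its underside; it meets point stop when home.
- lug (a point): Middle of the near (-x) face of the carrier's upright push lug, 25 mm above the underside. The lug is a plate 10 mm thick along x, 44 mm wide along y, from 10 to 40 mm above the carrier's underside (24 to 54 mm above the bench), flush with the carrier's near end.
- tbar (a point): Centre of the T-handle's cross bar, on the screw axis, about 129 mm above the bench and sinking as it is screwed down. The steel bar is 80 mm long along this point's x (looks the same after a half turn), 12 mm wide, 14 mm high, free on both sides; below it the 11 mm spindle goes down to the arm.
- tscrew (a joint): Angle of the clamp screw (rad), clockwise seen from above; lowers handle and foot 3 mm per rad. Turns freely at a steady 0.25 N m (held still after a turn: 0.2) and stays where left; the handle sits springily on it (0.5 rad per N m). Once the rubber foot bears on the carrier the torque climbs about 0.25 N m per rad. Firmly clamped: 0.09 to 0.17 above free turning; over 0.2 harms the board.
- flux_jar: Bystander: white jar with a steel lid, 48 mm across, 50 mm high. Origin at the centre of its underside.
- driver: Bystander: screwdriver with a black handle, 150 mm long, lying on the bench. Origin at its middle, underside, x along it.
- solder_reel: Bystander: grey solder reel standing on a flange, 56 mm across, 36 mm high. Origin at the centre of its underside.
- bush (a point): Top of the brass bush on the arm, 88 mm above the bench, on the screw axis (x = +20 mm, y = 0 of clamp_bed). The foot below starts some 1.5 to 9.5 mm above the carrier; how far is not given by any reading nor tied to the handle's height (the foot's stem is set differently each time): contact must be felt.
Mind the look-alikes: they are no part of the job. What is meant by the carrier is not purple, and is the smaller of those in its own colour.

How it is judged:
On the way, in this order (a step that is already met when the one before it is completed fails the run):
1. the carrier is home against the end stop, the clamp not yet bearing on it (x of carrier_end in the frame of stop above -0.0025 m and contact force between clamp_arm and carrier below 1 N), for 0.2 s.
2. the foot clamps the home carrier firmly (over 25 N) (x of carrier_end in the frame of stop above -0.0025 m and contact force between clamp_arm and carrier above 25 N), for 0.2 s.
At the end, for the whole second after the job is handed in: The carrier lies flat and at rest with its far end within 2.5 mm of the end stop, and the clamp foot presses on it with 25 to 70 N (all of step 2 and contact force between clamp_arm and carrier below 70 N and angle between carrier's own z axis and vertical below 0.03 rad and linear speed of carrier below 0.01 m/s); the robot touches nothing.
It fails at once if the clamp is overtightened (foot force on the carrier over 70 N) (contact force between clamp_arm and carrier above 70 N).
It fails at once if the carrier is pushed roughly (over 30 N from the robot's fingers) (contact force between the fingers and carrier above 30 N).
It fails at once if a bystander is moved more than 20 mm (distance of any of flux_jar, driver, solder_reel from where it was at the start of the episode above 0.02 m).
It also fails if it takes over 72 s, if anything falls off the work surface, if the arm or the gripper's body presses on something with over 40 N, if the wrist force passes 120 N, or if a joint passes its speed limit or range.

ROBOT

A 7-joint arm with a two-finger parallel gripper is mounted at the origin on the work surface. World frame = base frame: x ahead of the robot, y to its left, z up, the work surface at z = 0. Lengths are in m, angles in rad, forces in N, time in s.
With the tool pointing down it reaches from about 0.425 to 0.925 m from the base axis. Payload 6.8 kg.
Tool frame: the origin (TCP) lies at the very end of the fingers, on their centre line; the grasp point (between the pads) lies 19 mm behind it; z points along the fingers, y is the line along which they close (so a half turn about z gives the same grasp; the last joint's range is limited). The gripper opens to 85 mm and grips with 20 to 120 N. Pads are 22 mm wide; open, the fingers measure 114 mm over their backs; the gripper's body (76 mm by 85 mm) begins 54 mm behind the grasp point. The pads swing forward as they close: fully open they stand 13 mm farther back than shut.
Start: joints at [-0.108, 0.477, 0.022, 1.555, -0.011, 1.109, -0.083], TCP at [0.675, 0, 0.231] pointing down, gripper open.
Joint ranges: [-2.96, 2.96], [-0.34, 2.1], [-1.41, 1.46], [0.24, 2.44], [-1.37, 4.51], [0.17, 1.92], [-2.96, 2.96]. Speed limits (rad/s): [2.39, 2.39, 3.14, 3.14, 3.14, 3.14, 3.14].

INTERFACE

Orientations are given as a unit quaternion [w, x, y, z].
In Python, from station import bot gives the robot as it stands. The module is installed in compiled form; this text tells all that it offers.
- The arm moves only by the shell command python3 -m jog 'ROWS' [OPENING] [FORCE]. ROWS is JSON, a list of rows, each a list of 4 numbers: the shift along the tool's x, y, z in cm, then the turn about the tool's z in rad. In form: [[x, y, z, spin], ...]. A call has 1 to 20 rows; each row is the pose to reach, as a shift and turn from the pose commanded when the call began, along the tool's axes at that moment; what a row does not reach only later rows make up. A row lasts 1/12 s, in which the tool goes at most 41.7 mm and 7.16 degrees, less where a joint would pass 70% of its speed; a pose out of reach is approached as far as the arm can. A call with a gripper value outside its range is refused whole. OPENING is the closure, from -1 (fully open) to 1 (shut), set as the call begins (- or left out, the last holds). The fingers move at their own pace and stop on an object; FORCE is the grip in N (left out, the last holds). Time passes only in rows, so rows that repeat a pose let the fingers close. It gives the time, the measured TCP pose, the force, the opening and the grip force at its end, in the units of the state.
- bot.get_obs(): the state, without advancing time (a new reading comes with each control period).
- bot.read_camera(name): name is "scene" or "side" or "wrist"; returns a dict with "pixels" (400x640x3 uint8, red, green, blue), "depth" (400x640 float32, m along the optical axis (not along the pixel's ray), 0 where there is no reading), "fovy" (degrees; the focal length in pixels is half the picture's height over the tangent of half this angle, whatever the lens; pixels are square), "cx", "cy" (the principal point, pixels), "pose" (4x4, takes a point from camera to world coordinates). Camera axes: x right, y down, z forward; pixel columns grow to the right and rows downward; lengths in m; the calibration is good to about 2 mm. The wrist camera is an equidistant fisheye: a pixel r from the principal point sees the ray r / f radians off the axis. A picture is of the moment at which its call begins.
- bot.hand_in(): hands the job in; it is judged then, once.
The state is a dict: "t": time; "q": joint angles; "joint_vel": joint speeds; "joint_torque": joint torques, N m; "eef_pos": TCP position; "tool_rot": TCP orientation; "contact_force": force on the tool from outside, world axes, zero at the start; "torque": the same for the moment, N m; "gripper_width": opening from 0.0 (shut) to 1.0 (fully open); "grasp_force": force on a finger pad.
Only numpy, scipy, OpenCV 4.12 (cv2) and the standard library are available. Lean on these libraries where they do the work, as an engineer would, in place of code of your own. Each camera call takes 0.05 s, during which the arm holds its last target. There are 200 camera calls.

## Working session

There is one attempt and no reset: what is moved stays moved. The work goes in short steps, Python scripts to look and compute and a shell command to move; the robot and the scene stay as the last step left them, time stands still between calls to the robot, and variables do not carry over. Pictures are saved under pics/ and viewed, at most 10 in all, crops included, and the job is handed in when it is done.

```bash
ls; mkdir -p pics
cat > h.py <<'E'
import numpy as np, cv2
from station import bot
def save(n,tag):
    c=bot.read_camera(n); cv2.imwrite(f'pics/{tag}.png',c['pixels'][:,:,::-1]); np.savez(f'pics/{tag}.npz',**c); return c
def load(tag): return dict(np.load(f'pics/{tag}.npz'))
def ray(c,u,v,fish=False):
    f=200/np.tan(np.radians(float(c['fovy']))/2); x=(u-c['cx']);y=(v-c['cy'])
    if fish:
        r=np.hypot(x,y); th=r/f; d=np.array([x/r*np.sin(th),y/r*np.sin(th),np.cos(th)]) if r>0 else np.array([0,0,1.])
    else: d=np.array([x/f,y/f,1.])
    return c['pose'][:3,3], c['pose'][:3,:3]@d
def onplane(c,u,v,z,fish=False):
    o,d=ray(c,u,v,fish); return o+d*(z-o[2])/d[2]
def dpt(c,u,v):
    o,d=ray(c,u,v); return o+d*float(c['depth'][int(v),int(u)])
def cross(a,b):
    (o1,d1),(o2,d2)=a,b; A=np.stack([d1,-d2],1); s=np.linalg.lstsq(A,o2-o1,rcond=None)[0]
    p,q=o1+d1*s[0],o2+d2*s[1]; return (p+q)/2,np.linalg.norm(p-q)
E
python3 - <<'E'
from h import *
for n in('scene','side','wrist'):
    c=save(n,n+'0'); print(n,c['fovy'],c['cx'],c['cy'],np.round(c['pose'],3).tolist())
o=bot.get_obs(); print({k:np.round(v,3).tolist() for k,v in o.items()})
a=[cv2.imread(f'pics/{n}0.png') for n in('scene','side')]
E
```

```text
pics
scene 54.28288068089473 318.21778895884745 196.06600267273458 [[0.035, 0.54, -0.841, 1.474], [0.999, -0.037, 0.018, -0.122], [-0.021, -0.841, -0.541, 0.704], [0.0, 0.0, 0.0, 1.0]]
side 51.49974464386849 313.6821048900435 193.27121376631362 [[0.994, -0.087, 0.072, 0.478], [-0.112, -0.654, 0.748, -1.07], [-0.018, -0.751, -0.66, 0.961], [0.0, 0.0, 0.0, 1.0]]
wrist 65.70646984690485 320.29176236120065 193.58214114716517 [[1.0, 0.002, -0.002, 0.675], [0.001, -0.948, -0.317, 0.082], [-0.002, 0.317, -0.948, 0.375], [0.0, 0.0, 0.0, 1.0]]
{'t': 0.15, 'q': [-0.108, 0.478, 0.022, 1.556, -0.012, 1.109, -0.083], 'joint_vel': [0.001, -0.002, 0.002, -0.003, -0.001, 0.002, 0.001], 'joint_torque': [0.002, -59.692, 1.609, -28.149, 0.013, 0.007, 0.0], 'eef_pos': [0.675, 0.0, 0.231], 'tool_rot': [-0.0, 0.707, 0.707, -0.001], 'contact_force': [0.746, 0.168, -0.896], 'torque': [0.02, 0.05, 0.019], 'grasp_force': 0.0, 'gripper_width': 0.998}
```

View pics/scene0.png

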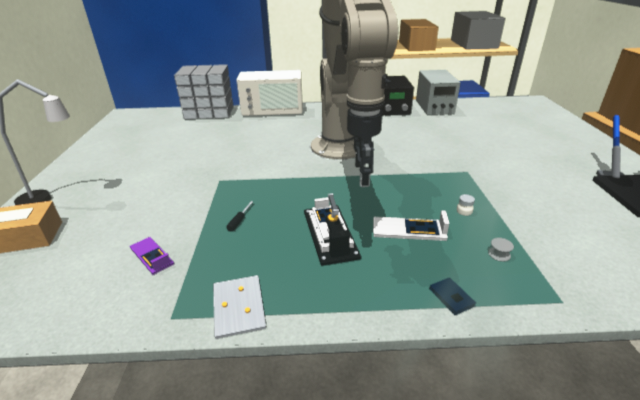

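View pics/side0.png

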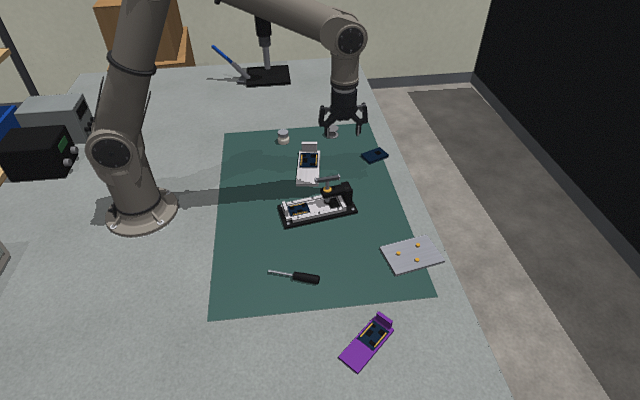

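View pics/wrist0.png

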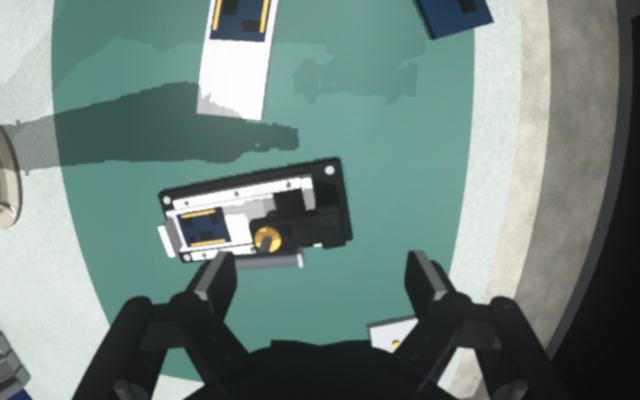

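```bash
cat >> h.py <<'E'
def cloud(c,fish=False):
    f=200/np.tan(np.radians(float(c['fovy']))/2); v,u=np.mgrid[0:400,0:640]; x=(u-c['cx'])/f;y=(v-c['cy'])/f
    if fish:
        r=np.hypot(x,y)+1e-9; k=np.tan(np.minimum(r,1.4))/r; x=x*k;y=y*k
    d=c['depth']; P=np.stack([x*d,y*d,d],-1)@c['pose'][:3,:3].T+c['pose'][:3,3]; P[d<=0]=np.nan; return P
def rect(P,m,name):
    q=(P[m][:,:2]*1000).astype(np.float32)
    if len(q)<5: print(name,len(q)); return
    r=cv2.minAreaRect(q); print(name,len(q),'ctr',np.round(r[0],1),'size',np.round(r[1],1),'ang',round(r[2],2),'z',np.round(np.nanmedian(P[m][:,2])*1000,1), 'mean',q.mean(0).round(1))
E
python3 - <<'E'
from h import *
for n in('scene','side','wrist'):
    c=load(n+'0'); P=cloud(c,n=='wrist'); px=c['pixels'].astype(int); V=px.max(-1); X,Y,Z=P[...,0],P[...,1],P[...,2]
    roi=(X>.45)&(X<.80)&(Y>-.14)&(Y<.14); print(n)
    if n=='wrist': roi&=(np.mgrid[0:400,0:640][0]<275)
    for nm,lo,hi,cm in(('plate',.009,.018,V<60),('rails',.023,.030,V>150),('low',.019,.0225,V>0),('lug',.046,.062,V>120),('arm',.076,.086,V<60),('bush',.084,.095,(px[...,0]-px[...,2]>60)),('bar',.118,.150,V>0)):
        m=roi&(Z>lo)&(Z<hi)&cm; v,u=np.where(m)
        if len(u): print(u.min(),u.max(),v.min(),v.max(),end=' ')
        rect(P,m,nm)
im=cv2.imread('pics/wrist0.png')[140:290,130:390]; cv2.imwrite('pics/wc.png',cv2.resize(im,None,fx=3,fy=3,interpolation=2))
E
```

```text
scene
306 360 213 263 plate 432 ctr [597.2 -71.6] size [231.6 107.7] ang 10.67 z 12.4 mean [661.9 -76.2]
309 351 206 249 rails 311 ctr [576.2 -73.4] size [199.6  87.8] ang 10.08 z 25.3 mean [570.2 -93.1]
309 353 206 256 low 131 ctr [591.1 -76.9] size [227.3  85. ] ang 14.59 z 21.3 mean [597.  -85.8]
315 349 198 243 lug 52 ctr [586.4 -74.4] size [228.9  48.4] ang 11.38 z 51.3 mean [494.6 -88.9]
326 349 216 239 arm 277 ctr [654.3 -56.2] size [98.5 49.2] ang 4.49 z 80.5 mean [670.4 -58.7]
328 337 215 220 bush 36 ctr [623.4 -66.3] size [24.6 23.6] ang 81.71 z 87.2 mean [624.6 -66.2]
328 338 194 215 bar 124 ctr [621.5 -65.5] size [83.8 14.4] ang 5.74 z 133.3 mean [627.  -65.6]
side
277 357 197 226 plate 450 ctr [584.4 -82.3] size [258.2 105.4] ang 3.38 z 14.1 mean [588.7 -99. ]
286 341 195 219 rails 313 ctr [566.  -73.5] size [183.8  93. ] ang 8.87 z 26.2 mean [563.7 -83.1]
280 350 169 223 low 118 ctr [ 5.67e+02 -1.00e-01] size [221.5 246.1] ang 11.41 z 21.2 mean [577.3 -82.9]
282 287 201 210 lug 27 ctr [478.1 -91.6] size [ 8.3 44. ] ang 10.75 z 55.0 mean [478.2 -90.3]
320 352 182 196 arm
[... 250 characters left out ...]
n [618.4 -67.9]
wrist
159 351 159 259 plate 2734 ctr [584.7 -69.7] size [245.3 109.7] ang 10.02 z 16.0 mean [625.8 -32.1]
166 312 177 259 rails 3958 ctr [571.6 -72.5] size [199.2  89. ] ang 10.42 z 27.1 mean [558.4 -64. ]
164 336 166 259 low 203 ctr [584.9 -66.2] size [226.7  96.4] ang 11.76 z 20.9 mean [574.4 -47.7]
158 177 223 256 lug 341 ctr [478.1 -89.1] size [11.8 43.6] ang 11.61 z 55.6 mean [479.3 -87.7]
251 344 201 249 arm 2519 ctr [650.6 -58.7] size [96.1 48.4] ang 12.83 z 83.9 mean [661.9 -52.3]
255 280 227 250 bush 344 ctr [619.  -63.9] size [26.2 26.5] ang 85.1 z 90.1 mean [619.7 -61.4]
234 303 246 269 bar 1182 ctr [626.  -63.2] size [65.9 14.7] ang 7.09 z 137.2 mean [628.2 -60.8]
```

View pics/wc.png

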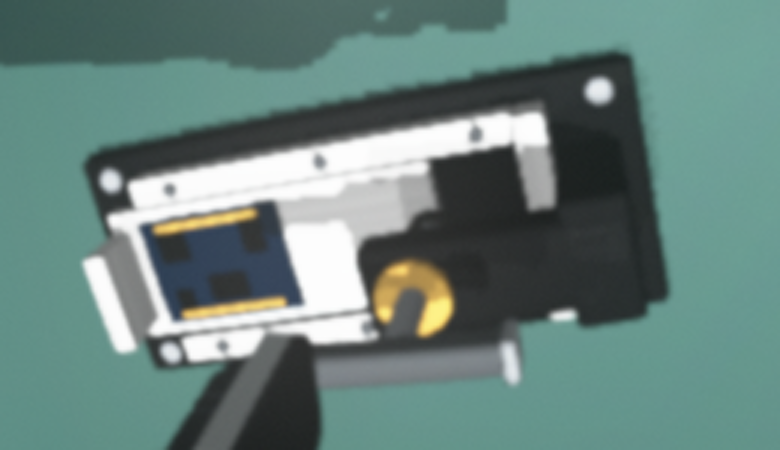

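The wrist view shows the fixture at yaw of about 10.6°: lug near crop (120,290), bush at (412,300), T-bar at (410,365). In world mm, the bush is at (619,-66) and the lug top at (478,-90), so the gap to the stop is about 38 mm. First I go behind the lug with the fingers shut.

```bash
python3 -m jog '[[-9.9,-23.3,0,-0.185],[-9.9,-23.3,0,-0.185],[-9.9,-23.3,0,-0.185],[-9.9,-23.3,0,-0.185],[-9.9,-23.3,0,-0.185],[-9.9,-23.3,0,-0.185],[-9.9,-23.3,0,-0.185],[-9.9,-23.3,0,-0.185],[-9.9,-23.3,0,-0.185],[-9.9,-23.3,10,-0.185],[-9.9,-23.3,10,-0.185],[-9.9,-23.3,10,-0.185],[-9.9,-23.3,10,-0.185],[-9.9,-23.3,10,-0.185]]' 1 30
python3 - <<'E'
from h import *
print(bot.get_obs()['q'])
c=save('wrist','w1'); save('side','s1')
cv2.imwrite('pics/w1s.png',np.hstack([cv2.imread('pics/w1.png')[:,60:560],cv2.resize(cv2.imread('pics/s1.png')[100:250,220:400],(300,250))[:, :].repeat(1,0) if 0 else cv2.copyMakeBorder(cv2.resize(cv2.imread('pics/s1.png')[120:260,250:390],(300,300)),0,100,0,0,0)]))
P=cloud(c,True);Z=P[...,2];V=c['pixels'].max(-1);vv=np.mgrid[0:400,0:640][0]
roi=(P[...,0]>.45)&(P[...,0]<.80)&(P[...,1]>-.14)&(P[...,1]<.14)
for nm,lo,hi,cm in(('lug',.046,.062,V>120),('rails',.023,.031,V>150),('bush',.084,.095,(c['pixels'][...,0].astype(int)-c['pixels'][...,2]>60)),('bar',.12,.15,V>0)): rect(P,roi&(Z>lo)&(Z<hi)&cm,nm)
E
```

```text
t: 1.32
eef_pos: [0.443, -0.0982, 0.1308]
tool_rot: [-0.001, 0.638, 0.77, -0.0]
contact_force: [0.1, 0.2, 0.3]
gripper_width: -0.001
grasp_force: 0.0
[ 7.69436828e-02  2.54582822e-01  4.26477093e-03  2.16180354e+00
 -2.03726477e-03  7.26812083e-01  2.69141491e-01]
lug 763 ctr [477.5 -89.1] size [10.8 44.4] ang 9.49 z 56.0 mean [477.  -88.3]
rails 9079 ctr [565.4 -73.7] size [188.4  88.8] ang 10.16 z 27.2 mean [560.4 -70.4]
bush 349 ctr [618.4 -61.6] size [31. 25.] ang 43.85 z 90.0 mean [614.7 -60.9]
bar 1868 ctr [553.3 -71.1] size [209.4  15.9] ang 6.22 z 137.1 mean [599.7 -64.9]
```

View pics/w1s.png

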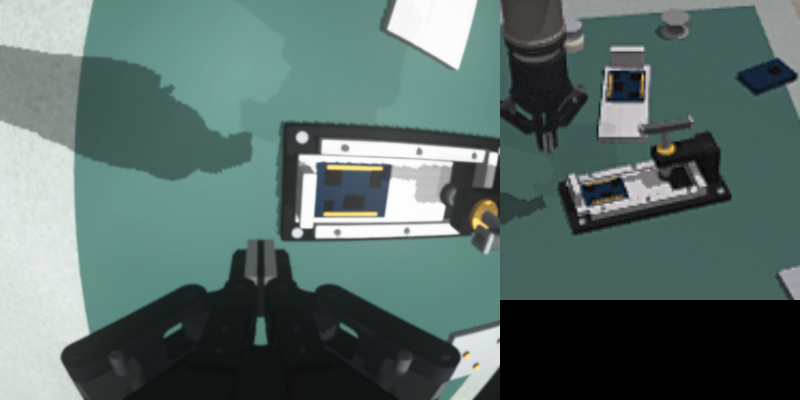

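Fingers are shut and lined up behind the lug at (308,200), and the channel is clear. I go down and push slowly.

```bash
python3 -m jog '[[0,0,3,0],[0,0,6,0],[0,0,8.5,0],[0,0,9.5,0],[0,0,9.5,0],[0,0.4,9.5,0],[0,0.8,9.5,0],[0,1.1,9.5,0],[0,1.3,9.5,0],[0,1.5,9.5,0],[0,1.7,9.5,0],[0,1.9,9.5,0],[0,2.1,9.5,0]]'
python3 -m jog '[[0,0.2,0,0],[0,0.4,0,0],[0,0.6,0,0],[0,0.8,0,0],[0,1,0,0],[0,1.2,0,0],[0,1.4,0,0],[0,1.6,0,0],[0,1.8,0,0],[0,2,0,0],[0,2.1,0,0],[0,2.2,0,0],[0,2.3,0,0],[0,2.4,0,0],[0,2.5,0,0]]'
python3 - <<'E'
from h import *
c=save('side','s2');P=cloud(c);Z=P[...,2];V=c['pixels'].max(-1)
roi=(P[...,0]>.45)&(P[...,0]<.80)&(P[...,1]>-.14)&(P[...,1]<.14)
rect(P,roi&(Z>.046)&(Z<.062)&(V>120),'lug')
c=save('wrist','w2')
E
```

```text
t: 2.5
eef_pos: [0.4616, -0.0953, 0.0362]
tool_rot: [-0.001, 0.639, 0.769, -0.001]
contact_force: [-4.4, -0.9, 3.2]
gripper_width: 0.003
grasp_force: 1.8
t: 3.75
eef_pos: [0.4871, -0.0906, 0.0363]
tool_rot: [-0.0, 0.639, 0.769, -0.0]
contact_force: [-1.4, -0.1, -0.4]
gripper_width: -0.002
grasp_force: 0.8
lug 13 ctr [508.7 -90.1] size [35.2  6.4] ang 86.41 z 54.5 mean [508.  -95.5]
```

View pics/w2.png

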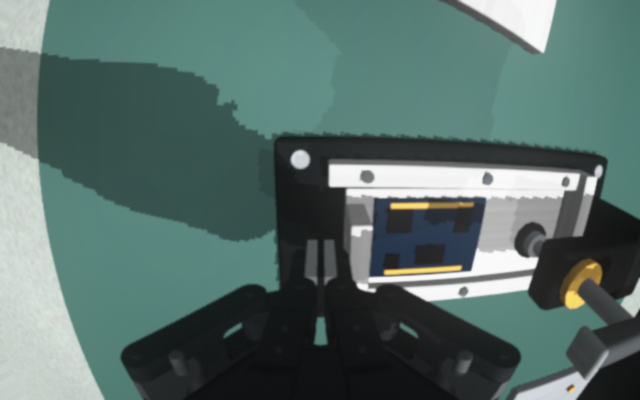

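The fingertips at (322,265) push the lug at (357,235). The carrier end is still about 10 mm short of the stop at (570,215).

```bash
python3 -m jog '[[0,0.1,0,0],[0,0.2,0,0],[0,0.3,0,0],[0,0.4,0,0],[0,0.5,0,0],[0,0.6,0,0],[0,0.7,0,0]]'
python3 -m jog '[[0,0.05,0,0],[0,0.1,0,0],[0,0.15,0,0]]'
python3 -m jog '[[0,0.05,0,0],[0,0.1,0,0]]'
```

```text
t: 4.43
eef_pos: [0.4942, -0.0892, 0.0363]
tool_rot: [0.0, 0.639, 0.769, 0.0]
contact_force: [-3.0, -0.6, 0.2]
gripper_width: -0.002
grasp_force: 1.2
t: 4.68
eef_pos: [0.4954, -0.089, 0.0363]
tool_rot: [-0.0, 0.639, 0.769, -0.0]
contact_force: [-2.7, -0.5, 1.9]
gripper_width: -0.001
grasp_force: 1.5
t: 4.85
eef_pos: [0.4965, -0.0888, 0.0363]
tool_rot: [-0.0, 0.639, 0.769, -0.0]
contact_force: [-2.6, -1.0, 2.2]
gripper_width: -0.001
grasp_force: 1.3
```

```bash
for i in 1 2 3; do python3 -m jog '[[0,0.05,0,0],[0,0.05,0,0]]' | grep -E 'eef|contact'; done
```

```text
eef_pos: [0.4972, -0.0886, 0.0363]
contact_force: [-1.6, -0.2, 2.5]
eef_pos: [0.4973, -0.0887, 0.0363]
contact_force: [-3.2, -0.2, 3.0]
eef_pos: [0.4973, -0.0887, 0.0363]
contact_force: [-5.4, -0.7, 4.4]
```

```bash
for i in 1 2 ; do python3 -m jog '[[0,0.05,0,0],[0,0.05,0,0]]' | grep -E 'eef|contact'; done
python3 - <<'E'
from h import *
c=save('wrist','w3'); cv2.imwrite('pics/w3c.png',cv2.resize(c['pixels'][130:330,270:640,::-1],None,fx=2,fy=2,interpolation=2))
E
```

```text
eef_pos: [0.4973, -0.0886, 0.0362]
contact_force: [-6.3, -1.1, 5.6]
eef_pos: [0.4974, -0.0886, 0.0362]
contact_force: [-7.3, -1.4, 6.5]
```

View pics/w3c.png

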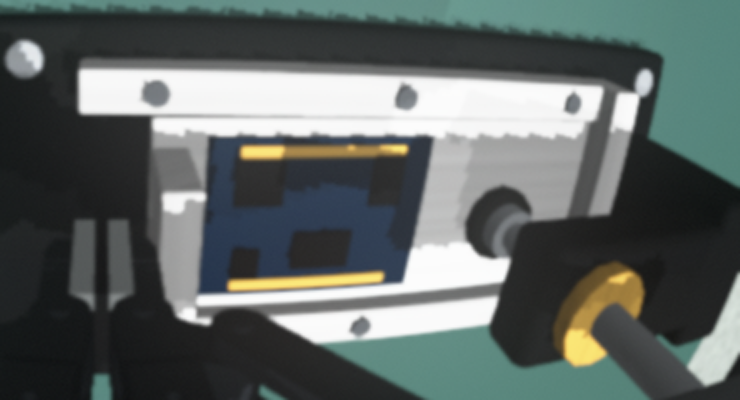

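The carrier end meets the stop at (590,150) and force rises with no further motion, so it is home. I back off, rise, and go over the T-handle with the fingers open and turned.

```bash
python3 -m jog '[[0,-1,0,0],[0,-3,0,0],[0,-3,-4,0],[0,-3,-8,0],[0,-3,-12,0],[0,-3,-16,-0.1],[0,-3,-18,-0.2],[0,0,-18,-0.3],[0,4,-18,-0.4],[0,8,-18,-0.5],[0,12.2,-18,-0.7],[0,12.2,-18,-0.9],[0,12.2,-18,-1],[0,12.2,-18,-1.1],[0,12.2,-18,-1.2],[0,12.2,-18,-1.3],[0,12.2,-18,-1.4],[0,12.2,-18,-1.489],[0,12.2,-18,-1.489],[0,12.2,-18,-1.489]]' -1
python3 - <<'E'
from h import *
print(bot.get_obs()['q'].round(3) if hasattr(bot.get_obs()['q'],'round') else bot.get_obs()['q'], bot.get_obs()['torque'])
c=save('wrist','w4');P=cloud(c,True);Z=P[...,2];V=c['pixels'].max(-1); print(c['pose'].round(3))
roi=(P[...,0]>.54)&(P[...,0]<.70)&(P[...,1]>-.14)&(P[...,1]<.05)
rect(P,roi&(Z>.12)&(Z<.15),'bar'); rect(P,roi&(Z>.084)&(Z<.095)&(c['pixels'][...,0].astype(int)-c['pixels'][...,2]>60),'bush')
for n in('side','scene'):
  c=save(n,n+'4');P=cloud(c);Z=P[...,2];rect(P,(abs(P[...,0]-.62)<.06)&(abs(P[...,1]+.066)<.05)&(Z>.12)&(Z<.145),n+' bar')
E
```

```text
t: 7.4
eef_pos: [0.6194, -0.0658, 0.2164]
tool_rot: [0.001, -0.05, 0.999, 0.0]
contact_force: [-0.5, -0.5, -0.8]
gripper_width: 1.0
grasp_force: 0.0
[ 0.202  0.419 -0.26   1.689  0.121  1.048  1.574] [-0.06271014 -0.05211666  0.06387205]
[[-0.101  0.943  0.316  0.538]
 [ 0.995  0.095  0.032 -0.074]
 [ 0.     0.317 -0.948  0.361]
 [ 0.     0.     0.     1.   ]]
bar 1640 ctr [617.4 -64.7] size [79.2 14.9] ang 6.51 z 137.6 mean [614.9 -64.6]
bush 251 ctr [617.7 -65.1] size [23.2 28.7] ang 18.87 z 90.0 mean [618.5 -66.1]
side bar 131 ctr [617.9 -65. ] size [78.8 19.6] ang 8.42 z 133.5 mean [618.4 -67.8]
scene bar 121 ctr [622.3 -65.2] size [79.  13.8] ang 6.06 z 133.5 mean [626.5 -65.6]
```

View pics/w4.png

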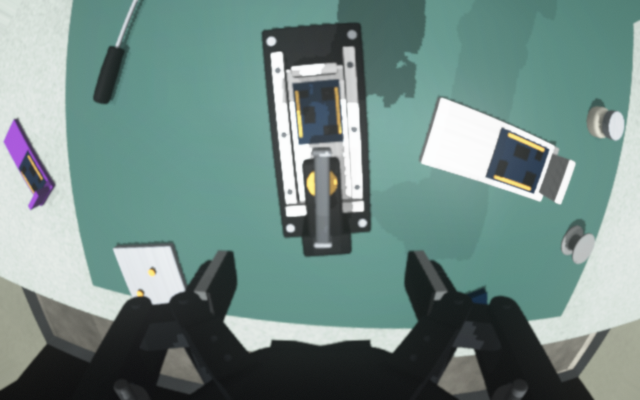

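The wrist view shows the bar running (322,150)-(322,248), midway between the open fingers. I go down over it, take a torque baseline, then grip.

```bash
cat > o.py <<'E'
from h import *
o=bot.get_obs(); print('t',round(o['t'],2),'p',np.round(np.array(o['eef_pos'])*1000,1),'F',np.round(o['contact_force'],1),'T',np.round(o['torque'],3),'g',round(o['gripper_width'],3),round(o['grasp_force'],1),'q7',round(o['q'][6],2))
E
python3 -m jog '[[0.1,0.07,3,-0.01],[0.1,0.07,6,-0.01],[0.1,0.07,8.5,-0.01],[0.1,0.07,10,-0.01],[0.1,0.07,10.6,-0.01],[0.1,0.07,10.6,-0.01]]' >/dev/null
for i in 1 2 3 4 5; do python3 -m jog '[[0,0,0,0]]' >/dev/null; python3 o.py; done
python3 -m jog '[[0,0,0,0],[0,0,0,0],[0,0,0,0],[0,0,0,0],[0,0,0,0],[0,0,0,0],[0,0,0,0],[0,0,0,0]]' 1 50 >/dev/null
for i in 1 2 3; do python3 o.py;python3 -m jog '[[0,0,0,0]]' >/dev/null;  done
```

```text
t 8.13 p [618.5 -65.2 111. ] F [-0.2  0.2 -0.1] T [ 0.012  0.01  -0.028] g 1.003 0.0 q7 1.55
t 8.22 p [619.  -65.2 111.8] F [ 0.4 -0.5  0.5] T [-0.014  0.032 -0.   ] g 1.002 0.0 q7 1.55
t 8.3 p [619.  -65.3 111.8] F [ 0.9 -0.7  0.4] T [-0.002 -0.043  0.014] g 1.002 0.0 q7 1.55
t 8.38 p [618.7 -65.3 111.6] F [-0.4 -0.5 -0.1] T [-0.023 -0.06   0.096] g 1.001 0.0 q7 1.55
t 8.47 p [618.4 -65.3 111.2] F [-0.   0.4  0.2] T [0.024 0.008 0.007] g 1.001 0.0 q7 1.55
t 9.13 p [617.8 -64.9 110.4] F [-0.9  0.6  2.3] T [ 0.231  0.134 -0.007] g 0.129 50.1 q7 1.55
t 9.22 p [617.9 -64.8 110.4] F [-0.8  1.6  1.1] T [0.307 0.195 0.026] g 0.13 50.1 q7 1.55
t 9.3 p [617.9 -64.9 110.4] F [-0.8  0.9  1.8] T [0.369 0.185 0.006] g 0.134 50.1 q7 1.55
```

```bash
cat > lg.py <<'E'
import sys; from h import *
o=bot.get_obs(); open('log.txt','a').write(f"{sys.argv[1]} {o['t']:.3f} {o['torque'][2]:.4f} {' '.join(f'{x:.3f}' for x in o['contact_force'])} {o['eef_pos'][2]:.4f} {o['q'][6]:.4f} {2*np.arctan2(o['tool_rot'][1],o['tool_rot'][2]):.4f} {o['gripper_width']:.3f}\n")
E
cat > st.py <<'E'
import numpy as np
a=np.loadtxt('log.txt',usecols=range(10)); print('last',a[-1])
for i in range(0,len(a),8):
    b=a[i:i+8]; print(i,len(b),'yaw',b[:,8].mean().round(3),'T',b[:,2].mean().round(3),'+-',b[:,2].std().round(3),'F',b[:,3:6].mean(0).round(1),'z',b[-1,6])
E
time for i in $(seq 16); do python3 -m jog '[[0,0,0.0075,0.025]]' >/dev/null; python3 lg.py m; done; sed -i 's/^m/1/' log.txt; python3 st.py
```

```text
last [ 1.     10.717   0.217  -2.68    3.649   5.576   0.1095  1.2011  0.2885
  0.128 ]
0 8 yaw 0.001 T 0.19 +- 0.057 F [-1.9  3.2  4.7] z 0.11
8 8 yaw 0.201 T 0.23 +- 0.025 F [-2.6  3.4  5.7] z 0.1095
real	0m19.143s
user	0m37.742s
sys	0m2.643s
```

```bash
for i in $(seq 16); do python3 -m jog '[[0,0,0.0075,0.025]]' >/dev/null; python3 lg.py 1; done; python3 st.py
```

```text
last [ 1.     12.05    0.2805 -2.438   4.069   5.804   0.1083  0.8567  0.6882
  0.127 ]
0 8 yaw 0.001 T 0.19 +- 0.057 F [-1.9  3.2  4.7] z 0.11
8 8 yaw 0.201 T 0.23 +- 0.025 F [-2.6  3.4  5.7] z 0.1095
16 8 yaw 0.401 T 0.22 +- 0.029 F [-2.2  3.6  5.1] z 0.1089
24 8 yaw 0.601 T 0.232 +- 0.032 F [-2.2  3.9  4.9] z 0.1083
```

```bash
for i in $(seq 16); do python3 -m jog '[[0,0,0.0075,0.025]]' >/dev/null; python3 lg.py 1; done; python3 st.py|tail -4
```

```text
16 8 yaw 0.401 T 0.22 +- 0.029 F [-2.2  3.6  5.1] z 0.1089
24 8 yaw 0.601 T 0.232 +- 0.032 F [-2.2  3.9  4.9] z 0.1083
32 8 yaw 0.801 T 0.243 +- 0.034 F [-1.6  4.5  4.9] z 0.1077
40 8 yaw 1.001 T 0.235 +- 0.021 F [-1.3  4.9  5.1] z 0.1071
```

```bash
for i in $(seq 8); do python3 -m jog '[[0,0,0.0075,0.025]]' >/dev/null; python3 lg.py 1; done; python3 st.py|tail -5
```

```text
16 8 yaw 0.401 T 0.22 +- 0.029 F [-2.2  3.6  5.1] z 0.1089
24 8 yaw 0.601 T 0.232 +- 0.032 F [-2.2  3.9  4.9] z 0.1083
32 8 yaw 0.801 T 0.243 +- 0.034 F [-1.6  4.5  4.9] z 0.1077
40 8 yaw 1.001 T 0.235 +- 0.021 F [-1.3  4.9  5.1] z 0.1071
48 8 yaw 1.201 T 0.243 +- 0.039 F [-0.9  5.3  4.6] z 0.1065
```

Still free turning, with the baseline at about 0.235.

```bash
for i in $(seq 16); do python3 -m jog '[[0,0,0.0075,0.025]]' >/dev/null; python3 lg.py 1; done; python3 st.py|tail -4
```

```text
40 8 yaw 1.001 T 0.235 +- 0.021 F [-1.3  4.9  5.1] z 0.1071
48 8 yaw 1.201 T 0.243 +- 0.039 F [-0.9  5.3  4.6] z 0.1065
56 8 yaw 1.401 T 0.228 +- 0.048 F [-0.3  5.   4.3] z 0.1059
64 8 yaw 1.6 T 0.232 +- 0.041 F [0.5 4.9 3.8] z 0.1053
```

```bash
for i in $(seq 8); do python3 -m jog '[[0,0,0.0075,0.025]]' >/dev/null; python3 lg.py 1; done; python3 st.py|tail -1
```

```text
72 8 yaw 1.8 T 0.27 +- 0.036 F [0.4 4.8 4.2] z 0.105
```

```bash
for i in $(seq 8); do python3 -m jog '[[0,0,0.0075,0.025]]' >/dev/null; python3 lg.py 1; done; python3 st.py|tail -2; tail -16 log.txt|cut -d' ' -f3,7
```

```text
72 8 yaw 1.8 T 0.27 +- 0.036 F [0.4 4.8 4.2] z 0.105
80 8 yaw 2.0 T 0.305 +- 0.03 F [0.3 4.9 5.4] z 0.1046
0.2679 0.1053
0.2476 0.1052
0.2440 0.1052
0.2404 0.1051
0.2671 0.1051
0.2343 0.1050
0.3247 0.1050
0.3338 0.1050
0.3346 0.1049
0.2780 0.1048
0.3359 0.1048
0.2613 0.1048
0.3165 0.1047
0.2731 0.1047
0.2947 0.1046
0.3432 0.1046
```

```bash
for i in $(seq 5); do python3 -m jog '[[0,0,0.006,0.025]]' >/dev/null; python3 lg.py 1; done
python3 - <<'E'
import numpy as np
a=np.loadtxt('log.txt'); y=a[:,8]; T=a[:,2]; print(T[-5:],y[-1])
from scipy.optimize import curve_fit
m=y>0.15
p,c=curve_fit(lambda y,b,y0,s:b+s*np.maximum(0,y-y0),y[m],T[m],[.235,1.65,.22]); print(p,np.sqrt(np.diag(c)),p[2]*(y[-1]-p[1]))
p,c=curve_fit(lambda y,b,y0:b+.22*np.maximum(0,y-y0),y[m],T[m],[.235,1.65]); print(p,np.sqrt(np.diag(c)),.22*(y[-1]-p[1]))
E
```

```text
[0.3352 0.3486 0.2782 0.333  0.4323] 2.2127
[0.23093036 1.56079878 0.17981565] [0.00480372 0.07982936 0.03554762] 0.11722204413343963
[0.23204333 1.64227484] [0.00464263 0.04008822] 0.12549353624721932
```

Torque is about 0.12 above free turning, so I nudge once more, let go and lift straight up.

```bash
python3 -m jog '[[0,0,0.006,0.025],[0,0,0.006,0.025],[0,0,0.006,0.025]]' >/dev/null; for i in $(seq 6); do python3 lg.py 0; python3 -m jog '[[0,0,0,0]]' >/dev/null; done; tail -6 log.txt | cut -d' ' -f3
python3 -m jog '[[0,0,0,0],[0,0,0,0],[0,0,0,0],[0,0,0,0],[0,0,0,0],[0,0,0,0],[0,0,0,0],[0,0,0,0]]' -1 >/dev/null; python3 o.py
python3 -m jog '[[0,0,-2,0],[0,0,-5,0],[0,0,-8,0],[0,0,-11,0],[0,0,-11,0],[0,0,-11,0],[0,0,-11,0]]' >/dev/null; python3 o.py
python3 - <<'E'
from h import *
c=save('side','s9'); cv2.imwrite('pics/s9c.png',cv2.resize(c['pixels'][150:250,250:390,::-1],None,fx=5,fy=5,interpolation=2))
P=cloud(c);Z=P[...,2];V=c['pixels'].max(-1);rect(P,(P[...,0]>.45)&(P[...,0]<.56)&(P[...,1]>-.14)&(P[...,1]<0)&(Z>.046)&(Z<.062)&(V>120),'lug')
E
```

```text
0.3812
0.3010
0.3840
0.3439
0.3651
0.3046
t 18.55 p [617.8 -65.4 103.3] F [-0.6 -0.4  0.7] T [-0.013  0.    -0.006] g 1.005 0.0 q7 -0.45
t 19.13 p [617.5 -65.1 212.9] F [ 0.1 -0.2 -0.4] T [-0.007  0.032  0.01 ] g 1.001 0.0 q7 -0.5
lug 26 ctr [514.9 -81.5] size [ 8.6 44.1] ang 9.85 z 54.5 mean [515.5 -83. ]
```

View pics/s9c.png

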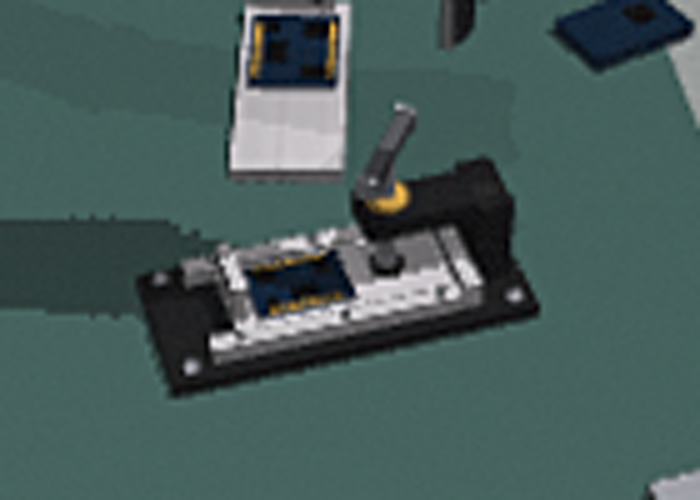

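The side view shows the carrier home against the stop at (455,250), with the foot pressing on it at (388,262). The handle is free and the gripper is clear of everything.

```bash
python3 -c "
from station import bot; print(bot.hand_in())"
```

```text
the job is handed in; nothing more can be done
None
```

I slid the carrier home against the end stop, turned the clamp screw to about 0.12 N m above free turning (by my measurement), let go and handed the job in; no verdict came back.

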